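# Find the soft corner of the jig plate and take it up with its cam shim

### The arm

A 7-joint arm with a two-finger parallel gripper is mounted at the origin on a cart in front of the work surface, level with it; the furniture and walls round the work are solid. World frame = base frame: x ahead of the robot, y to its left, z up, the work surface at z = 0. Lengths are in m, angles in rad, forces in N, time in s.
With the tool pointing down it reaches from about 0.425 to 1.025 m from the base axis. Payload 9.4 kg.
Tool frame: the origin (TCP) lies at the very end of the fingers, on their centre line; the grasp point (between the pads) lies 19 mm behind it (bot.grasp_offset is the distance from the TCP to the grasp point, in m); z points along the fingers, y is the line along which they close (so a half turn about z gives the same grasp; the last joint's range is limited). The gripper opens to 85 mm and grips with 20 to 120 N. Pads are 22 mm wide; open, the fingers measure 114 mm over their backs; the gripper's body (76 mm by 85 mm) begins 54 mm behind the grasp point. The pads swing forward as they close: fully open they stand 13 mm farther back than shut.
Start: joints at [-1.191, 0.599, -0.003, 1.599, 0.002, 0.943, -0.08], TCP at [0.32, 0.651, 0.231] pointing down, gripper open.
Joint ranges: [-2.57, 2.57], [-0.35, 1.97], [-1.29, 1.29], [0.11, 2.56], [-1.05, 4.19], [0.11, 1.86], [-2.63, 2.63]. Speed limits (rad/s): [2.22, 2.22, 3.01, 3.01, 3.14, 3.14, 3.14].

### API

Orientations are given as a unit quaternion [x, y, z, w].
In Python, from workcell import bot gives the robot as it stands. Calls block until the motion is done:
- bot.move_pose(position, orientation): joint-space move of the TCP to a pose.
- bot.movel(position, frame=None, velocity=0.15): straight line of the TCP; frame=None keeps the orientation; velocity is the mean speed in m/s.
- bot.move_j(angles): joint-space move.
- bot.gripper_to(opening, squeeze=None): finger opening in m; squeeze is the grip in N (None keeps the last); returns when the fingers have stopped.
- bot.wait(seconds).
- bot.inverse_kinematics(position, orientation): joint angles nearest the present ones, or None.
- bot.state(): the state.
- bot.snapshot(name): name is "side" or "top"; returns a dict with "frame" (384x512x3 uint8, blue, green, red), "camera_matrix" (3x3 intrinsics, pixels), "rvec" (rotation vector, rad) and "tvec" (3), from world to camera coordinates, as OpenCV has them. Camera axes: x right, y down, z forward; pixel columns grow to the right and rows downward; lengths in m; the calibration is good to about 2 mm. A picture is of the moment at which its call begins. There is no depth.
A pose or a line that the arm cannot do raises bot.MotionError and nothing moves.
- bot.job_done(): hands the job in; it is judged then, once.
The state is a dict: "t": time; "joint_pos": joint angles; "qd": joint speeds; "tau": joint torques, N m; "tool_pos": TCP position; "eef_rot": TCP orientation; "ft_force": force on the tool from outside, world axes, zero at the start; "ft_torque": the same for the moment, N m; "opening": finger opening in m; "finger_force": force on a finger pad.
Only numpy, scipy, OpenCV 4.12 (cv2) and the standard library are available. Lean on these libraries where they do the work, as an engineer would, in place of code of your own. Each camera call takes 0.05 s, during which the arm holds its last target. There are 200 camera calls.

### The job

One corner of the jig plate rocks on a perished mount: press down on the corners, one after another, with the fingertips until you find the one that gives. Then press the thumb lever of that corner's cam shim, beside the plate, down until it lies fully flat, leaving the other three levers up, and press the corner once more to check that it is now firm. Press only: lift nothing, leave the bent tube in the jig and do not disturb the things lying round it.

Things in the scene. Friction and masses are not known exactly. Their poses are not given: they have to be found in the camera images.
- base: sub-base bolted to the bench: dark steel slab 225 x 296 x 12 mm with low edge stops round the plate and a grey bearing block for each shim shaft. Origin: centre of its underside, on the bench; x runs to the rear (away from the robot), y to the left. It never moves in a run.
- plate: loose aluminium jig plate, 170 (x) x 200 (y) x 12 mm, about 1.4 kg, with four 21 mm gauge pins near its middle, standing on four rubber mounts above the sub-base; underside 43 mm and top face 55 mm above the bench. Origin: centre of its underside. Three mounts are hard, one has perished (any corner; it looks like the others).
- jig_tube: loose bent tube, 20 x 180 x 13 mm, lying along y on the middle of the plate between the gauge pins; stays there.
- corner_fl (a point): point on the plate's top face at its front left corner, 15 mm in from the edge along x and 22 mm along y: a good place to press. A sound corner sinks less than 1 mm under 20 N. The corner on the perished mount starts to give at 2 to 4 N, is down by about 4 mm at 5 N, stands hard there and springs back when let go.
- corner_fr (a point): point on the plate's top face at its front right corner, 15 mm in from the edge along x and 22 mm along y: a good place to press. A sound corner sinks less than 1 mm under 20 N. The corner on the perished mount starts to give at 2 to 4 N, is down by about 4 mm at 5 N, stands hard there and springs back when let go.
- corner_rl (a point): point on the plate's top face at its rear left corner, 15 mm in from the edge along x and 22 mm along y: a good place to press. A sound corner sinks less than 1 mm under 20 N. The corner on the perished mount starts to give at 2 to 4 N, is down by about 4 mm at 5 N, stands hard there and springs back when let go.
- corner_rr (a point): point on the plate's top face at its rear right corner, 15 mm in from the edge along x and 22 mm along y: a good place to press. A sound corner sinks less than 1 mm under 20 N. The corner on the perished mount starts to give at 2 to 4 N, is down by about 4 mm at 5 N, stands hard there and springs back when let go.
- shim_fl (a joint): hinge of the cam shim under the front left corner, rad: 0 = lever raised (46 degrees above level), 0.80 = lever fully down and level against its stop, cam face flat under the plate. It turns stiffly (0.08 N m: 3 to 6 N pressing on the pad) and stays where it is left.
- lever_fl (a point): middle of the top of the smooth thumb pad (20 x 18 mm) at the end of that shim's steel lever, beside the plate, 131 mm left of the base's centre line. The lever's shaft runs along y, 58 mm to the front of the base's centre, 23 mm above the bench. Raised, the pad is 26 mm to the front of the shaft, 54 mm above the bench; fully down, 41 mm to the front, 26 mm above the bench.
- shim_fr (a joint): hinge of the cam shim under the front right corner, rad: 0 = lever raised (46 degrees above level), 0.80 = lever fully down and level against its stop, cam face flat under the plate. It turns stiffly (0.08 N m: 3 to 6 N pressing on the pad) and stays where it is left.
- lever_fr (a point): middle of the top of the smooth thumb pad (20 x 18 mm) at the end of that shim's steel lever, beside the plate, 131 mm right of the base's centre line. The lever's shaft runs along y, 58 mm to the front of the base's centre, 23 mm above the bench. Raised, the pad is 26 mm to the front of the shaft, 54 mm above the bench; fully down, 41 mm to the front, 26 mm above the bench.
- shim_rl (a joint): hinge of the cam shim under the rear left corner, rad: 0 = lever raised (46 degrees above level), 0.80 = lever fully down and level against its stop, cam face flat under the plate. It turns stiffly (0.08 N m: 3 to 6 N pressing on the pad) and stays where it is left.
- lever_rl (a point): middle of the top of the smooth thumb pad (20 x 18 mm) at the end of that shim's steel lever, beside the plate, 131 mm left of the base's centre line. The lever's shaft runs along y, 58 mm to the rear of the base's centre, 23 mm above the bench. Raised, the pad is 26 mm to the rear of the shaft, 54 mm above the bench; fully down, 41 mm to the rear, 26 mm above the bench.
- shim_rr (a joint): hinge of the cam shim under the rear right corner, rad: 0 = lever raised (46 degrees above level), 0.80 = lever fully down and level against its stop, cam face flat under the plate. It turns stiffly (0.08 N m: 3 to 6 N pressing on the pad) and stays where it is left.
- lever_rr (a point): middle of the top of the smooth thumb pad (20 x 18 mm) at the end of that shim's steel lever, beside the plate, 131 mm right of the base's centre line. The lever's shaft runs along y, 58 mm to the rear of the base's centre, 23 mm above the bench. Raised, the pad is 26 mm to the rear of the shaft, 54 mm above the bench; fully down, 41 mm to the rear, 26 mm above the bench.
- steel_block: bystander: ground steel gauge block, 66 x 33 x 50 mm, on the bench to the right of the work. Origin: centre of its underside.
- hex_key: bystander: black hex key, 31 x 83 x 7 mm, flat on the bench to the left of the work.
- marker: bystander: felt marker, 12 x 134 x 12 mm, on the bench to the right of the work.
- pliers: bystander: pliers with red and yellow grips, 64 x 190 x 20 mm, on the bench to the left of the work.

How it is judged:
On the way, in this order (a step that is already met when the one before it is completed fails the run):
1. the corner that gives is found: pressed down by the fingers by more than 2 mm (((horizontal distance between the grasp point and corner_fl below 0.045 m and contact force between the fingers and plate above 1 N and height (world z) of corner_fl below 0.053 m) or (horizontal distance between the grasp point and corner_fr below 0.045 m and contact force between the fingers and plate above 1 N and height (world z) of corner_fr below 0.053 m) or (horizontal distance between the grasp point and corner_rl below 0.045 m and contact force between the fingers and plate above 1 N and height (world z) of corner_rl below 0.053 m) or (horizontal distance between the grasp point and corner_rr below 0.045 m and contact force between the fingers and plate above 1 N and height (world z) of corner_rr below 0.053 m))), for 0.1 s.
2. that corner's shim lever is pressed fully down, the other three are still up (((horizontal distance between perished_mount_cap_c0 and corner_fl below 0.035 m and value of joint shim_fl above 0.74 rad and value of joint each of shim_fr, shim_rl, shim_rr below 0.25 rad) or (horizontal distance between perished_mount_cap_c0 and corner_fr below 0.035 m and value of joint shim_fr above 0.74 rad and value of joint each of shim_fl, shim_rl, shim_rr below 0.25 rad) or (horizontal distance between perished_mount_cap_c0 and corner_rl below 0.035 m and value of joint shim_rl above 0.74 rad and value of joint each of shim_fl, shim_fr, shim_rr below 0.25 rad) or (horizontal distance between perished_mount_cap_c0 and corner_rr below 0.035 m and value of joint shim_rr above 0.74 rad and value of joint each of shim_fl, shim_fr, shim_rl below 0.25 rad))), for 0.2 s.
3. that corner is pressed again with more than 4 N and stands firm (sinks less than 1.5 mm) (((horizontal distance between perished_mount_cap_c0 and corner_fl below 0.035 m and value of joint shim_fl above 0.74 rad and horizontal distance between the grasp point and corner_fl below 0.045 m and contact force between the fingers and plate above 4 N and height (world z) of corner_fl above 0.0535 m) or (horizontal distance between perished_mount_cap_c0 and corner_fr below 0.035 m and value of joint shim_fr above 0.74 rad and horizontal distance between the grasp point and corner_fr below 0.045 m and contact force between the fingers and plate above 4 N and height (world z) of corner_fr above 0.0535 m) or (horizontal distance between perished_mount_cap_c0 and corner_rl below 0.035 m and value of joint shim_rl above 0.74 rad and horizontal distance between the grasp point and corner_rl below 0.045 m and contact force between the fingers and plate above 4 N and height (world z) of corner_rl above 0.0535 m) or (horizontal distance between perished_mount_cap_c0 and corner_rr below 0.035 m and value of joint shim_rr above 0.74 rad and horizontal distance between the grasp point and corner_rr below 0.045 m and contact force between the fingers and plate above 4 N and height (world z) of corner_rr above 0.0535 m))), for 0.2 s.
At the end, for the whole second after the job is handed in: the lever of the corner that gave is down (joint above 0.74 of 0.80 rad), the other three are up (below 0.25 rad), the plate lies level at rest on its supports (each corner within 2 mm of its height of 55 mm, shifted less than 8 mm) and the tube still lies between its pins (within 20 mm) (((horizontal distance between perished_mount_cap_c0 and corner_fl below 0.035 m and value of joint shim_fl above 0.74 rad and value of joint each of shim_fr, shim_rl, shim_rr below 0.25 rad) or (horizontal distance between perished_mount_cap_c0 and corner_fr below 0.035 m and value of joint shim_fr above 0.74 rad and value of joint each of shim_fl, shim_rl, shim_rr below 0.25 rad) or (horizontal distance between perished_mount_cap_c0 and corner_rl below 0.035 m and value of joint shim_rl above 0.74 rad and value of joint each of shim_fl, shim_fr, shim_rr below 0.25 rad) or (horizontal distance between perished_mount_cap_c0 and corner_rr below 0.035 m and value of joint shim_rr above 0.74 rad and value of joint each of shim_fl, shim_fr, shim_rl below 0.25 rad)) and height (world z) of corner_fl between 0.053 and 0.057 m and height (world z) of corner_fr between 0.053 and 0.057 m and height (world z) of corner_rl between 0.053 and 0.057 m and height (world z) of corner_rr between 0.053 and 0.057 m and distance of plate from where it was at the start of the episode below 0.008 m and linear speed of plate below 0.02 m/s and horizontal distance between jig_tube and plate below 0.02 m); the robot touches nothing.
It fails at once if a sound corner's lever is pressed down (more than 0.4 rad) ((not (horizontal distance between perished_mount_cap_c0 and corner_fl below 0.035 m) and value of joint shim_fl above 0.4 rad) or (not (horizontal distance between perished_mount_cap_c0 and corner_fr below 0.035 m) and value of joint shim_fr above 0.4 rad) or (not (horizontal distance between perished_mount_cap_c0 and corner_rl below 0.035 m) and value of joint shim_rl above 0.4 rad) or (not (horizontal distance between perished_mount_cap_c0 and corner_rr below 0.035 m) and value of joint shim_rr above 0.4 rad)).
It fails at once if the plate is lifted off its supports (middle up by more than 8 mm) (height (world z) of plate above 0.051 m).
It fails at once if the bent tube is lifted out of the jig (by more than 12 mm) (z of jig_tube in the frame of plate above 0.024 m).
It fails at once if a bystander is moved by more than 30 mm (distance of any of steel_block, hex_key, marker, pliers from where it was at the start of the episode above 0.03 m).
It also fails if it takes over 61 s, if anything falls off the work surface, if the arm or the gripper's body presses on something with over 40 N, if the wrist force passes 120 N, or if a joint passes its speed limit or range.

## Working session

There is one attempt and no reset: what is moved stays moved. The work goes in short steps, each a Python script; the robot and the scene stay as the last script left them, time stands still between calls to the robot, and variables do not carry over. Pictures are saved under pics/ and viewed, at most 10 in all, crops included, and the job is handed in when it is done.

```bash
mkdir -p pics; ls
python3 - <<'E'
from workcell import bot
import cv2,pickle
d={n:bot.snapshot(n) for n in("top","side")}
pickle.dump(d,open("s0.pkl","wb"))
for n in d: cv2.imwrite(f"pics/{n}0.png",d[n]["frame"])
s=bot.state();print({k:s[k] for k in("t","tool_pos","eef_rot","ft_force","opening")},bot.grasp_offset)
E
```

```text
pics
{'t': 0.1, 'tool_pos': array([0.31961138, 0.65029301, 0.23049852]), 'eef_rot': array([ 2.26393846e-01,  9.74035596e-01, -6.90031910e-04, -9.07111659e-05]), 'ft_force': array([ 0.03911045, -0.67672386,  0.02754227]), 'opening': 0.08497541684877191} 0.0187
```

View pics/top0.png

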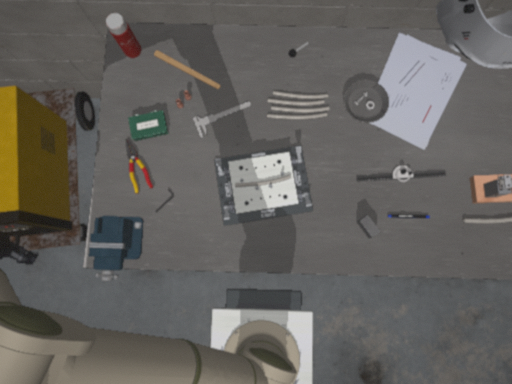

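View pics/side0.png

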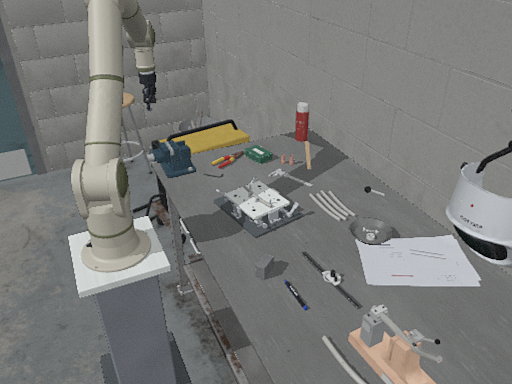

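The top view shows the plate (bright, about 230–298, 150–213) on the dark base, turned by about 8°. The pliers and hex key lie to its left, with the block and marker to its right. Next I'll mask the plate and zoom in.

```bash
cat > h.py <<'E'
import cv2,numpy as np
def ray(s,px,z):
    K=s["camera_matrix"];R=cv2.Rodrigues(np.array(s["rvec"],float))[0];t=np.array(s["tvec"],float).reshape(3)
    d=R.T@np.linalg.inv(K)@np.array([px[0],px[1],1.]);c=-R.T@t
    return c+d*(z-c[2])/d[2]
def proj(s,P):
    return cv2.projectPoints(np.array(P,float).reshape(-1,3),np.array(s["rvec"],float),np.array(s["tvec"],float),s["camera_matrix"],None)[0].reshape(-1,2)
E
python3 - <<'E'
import pickle,cv2,numpy as np
from h import *
d=pickle.load(open("s0.pkl","rb"));s=d["top"];f=s["frame"]
g=cv2.cvtColor(f,cv2.COLOR_BGR2GRAY)
m=np.zeros_like(g);m[135:230,205:320]=(g[135:230,205:320]>125)*255
m=cv2.morphologyEx(m,cv2.MORPH_CLOSE,np.ones((5,5)))
m=cv2.morphologyEx(m,cv2.MORPH_OPEN,np.ones((7,7)))
c=max(cv2.findContours(m,0,2)[0],key=cv2.contourArea)
w=np.array([ray(s,p,.055)[:2] for p in c.reshape(-1,2)],np.float32)
r=cv2.minAreaRect(w*1000);print("plate",r,cv2.boxPoints(r))
b=np.zeros_like(g);b[135:230,205:320]=(g[135:230,205:320]<62)*255
big=cv2.resize(f[135:235,205:325],None,fx=5,fy=5,interpolation=cv2.INTER_CUBIC)
cv2.drawContours(big,[((c-[205,135])*5+2).astype(int)],-1,(0,0,255),1)
sd=d["side"]["frame"][165:245,205:315]
sd=cv2.resize(sd,(600,436),interpolation=cv2.INTER_CUBIC)
cv2.imwrite("pics/z.png",big);cv2.imwrite("pics/zs.png",sd)
E
```

```text
plate ((549.8905029296875, 12.248298645019531), (182.21914672851562, 239.0931396484375), 8.937854766845703) [[ 441.31412   116.188194]
 [ 478.46036  -120.00174 ]
 [ 658.4669    -91.6916  ]
 [ 621.3207    144.49834 ]]
```

View pics/z.png

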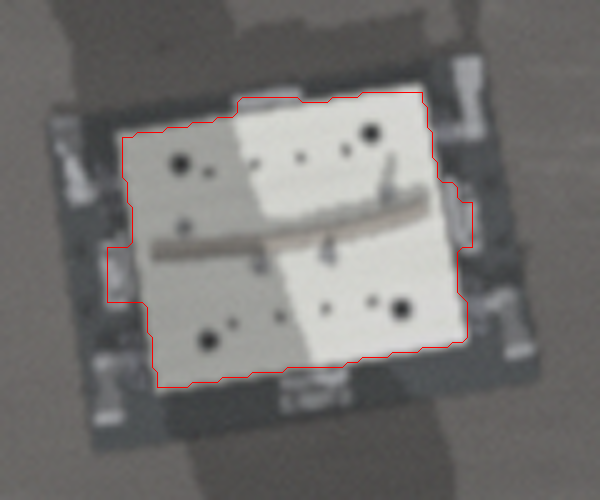

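View pics/zs.png

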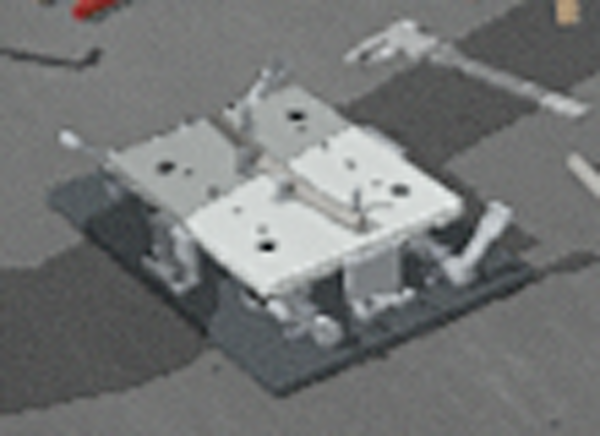

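The zoom gives plate corners at about (122,133), (423,92), (467,340) and (157,388), and base corners at (50,122), (487,43), (540,378) and (95,450). All four lever pads are raised at the outer ends. I'll fit the poses and check the lever positions by projecting them into the image.

```bash
cat >> h.py <<'E'
def fit(W,M):
    W=np.array(W)[:,:2];M=np.array(M,float);mc=M.mean(0);wc=W.mean(0)
    a=M-mc;b=W-wc
    th=np.arctan2((a[:,0]*b[:,1]-a[:,1]*b[:,0]).sum(),(a*b).sum())
    R=np.array([[np.cos(th),-np.sin(th)],[np.sin(th),np.cos(th)]])
    t=wc-R@mc
    return th,t,np.linalg.norm(M@R.T+t-W,axis=1)
E
python3 - <<'E'
import pickle
from h import *
d=pickle.load(open("s0.pkl","rb"));s=d["top"]
un=lambda p:((np.array(p)-2)/5+[205,135])
pc=[(122,133),(423,92),(467,340),(157,388)];bc=[(50,122),(487,43),(540,378),(95,450)]
S=np.array([(1,1),(1,-1),(-1,-1),(-1,1)])
tp=fit([ray(s,un(p),.055) for p in pc],S*[.085,.1]);tb=fit([ray(s,un(p),.012) for p in bc],S*[.1125,.148])
for n,x in(("plate",tp),("base",tb)):print(n,np.degrees(x[0]),x[1],x[2]*1e3)
th=(tp[0]+tb[0])/2;t=(tp[1]+tb[1])/2
R=np.array([[np.cos(th),-np.sin(th)],[np.sin(th),np.cos(th)]])
lev=[np.r_[R@(q*[.084,.131])+t,.054] for q in S]; cor=[np.r_[R@(q*[.07,.078])+t,.055] for q in S]
edge=[np.r_[R@(q*[.085,.1])+t,.055] for q in S]
print(np.round(lev,3),np.round(cor,3))
out=[]
for n,o,k in(("top",(205,135),(120,100)),("side",(205,165),(110,80))):
    im=cv2.resize(d[n]["frame"][o[1]:o[1]+k[1],o[0]:o[0]+k[0]],None,fx=5,fy=5,interpolation=cv2.INTER_CUBIC)
    for P,c in((lev,(0,0,255)),(cor,(0,255,0)),(edge,(255,0,0))):
        for u in proj(d[n],P): cv2.circle(im,tuple(((u-o)*5+2).astype(int).tolist()),4,c,1)
    cv2.imwrite(f"pics/p_{n}.png",im); out.append(im)
im=np.zeros((500,1150,3),np.uint8);im[:,:600]=out[0];im[:400,600:]=out[1]
cv2.imwrite("pics/both.png",cv2.resize(im,(800,348),interpolation=cv2.INTER_AREA))
E
```

```text
plate 10.126587955331491 [0.54613421 0.00905534] [2.07017846 4.27993889 2.91335964 2.30027774]
base 10.841840948757563 [0.54797374 0.00883107] [4.05489389 3.26736178 3.5482798  0.79348354]
[[ 0.606  0.153  0.054]
 [ 0.653 -0.105  0.054]
 [ 0.488 -0.135  0.054]
 [ 0.441  0.122  0.054]] [[ 0.602  0.098  0.055]
 [ 0.63  -0.055  0.055]
 [ 0.492 -0.08   0.055]
 [ 0.464  0.073  0.055]]
```

View pics/both.png

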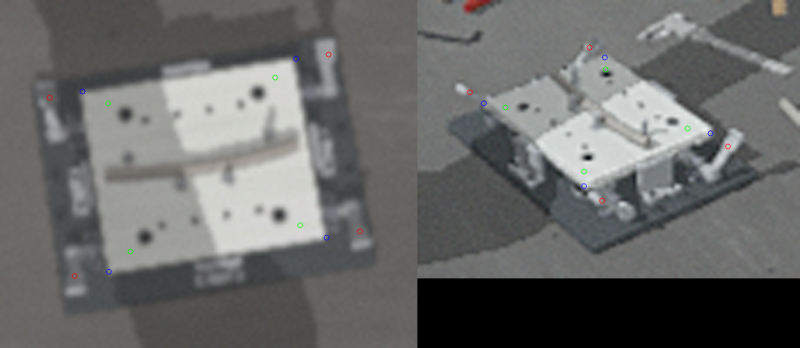

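Projected pads and corners match both views within a few mm. Next I'll close the gripper and press the corners.

```bash
cat >> h.py <<'E'
TH=np.radians(10.4);T=np.array([.547,.009])
RB=np.array([[np.cos(TH),-np.sin(TH)],[np.sin(TH),np.cos(TH)]])
Q=[np.cos(np.pi/2+TH/2),np.sin(np.pi/2+TH/2),0,0]
SG={"fl":(-1,1),"fr":(-1,-1),"rl":(1,1),"rr":(1,-1)}
def at(c,x,y,z): return np.r_[RB@(np.array(SG[c])*[x,y])+T,z]
def press(bot,P,z0,zmin,fmax,step=.001):
    """descend from z0 at P until fmax or zmin; returns [(z,F)]"""
    bot.movel([*P[:2],z0],velocity=.15); bot.wait(.1)
    f0=bot.state()["ft_force"][2]; L=[]; z=z0
    while z>zmin:
        z-=step; bot.movel([*P[:2],z],velocity=.02)
        s=bot.state(); L.append((round(s["tool_pos"][2]*1e3,1),round(s["ft_force"][2]-f0,1)))
        if L[-1][1]>fmax: break
    return L
E
python3 - <<'E'
from workcell import bot
from h import *
bot.gripper_to(0.0,20)
bot.move_pose(at("fl",.07,.078,.13),Q); s=bot.state();print(s["t"],s["opening"],s["tool_pos"])
L=press(bot,at("fl",.07,.078,0),.062,.049,8);print(L,bot.state()["t"])
bot.wait(.15);s=bot.state();print(s["ft_force"],s["t"]);
bot.movel(at("fl",.07,.078,.1),velocity=.2);print(bot.state()["t"])
E
```

```text
3.0333 3.239939520888814e-05 [0.4645256  0.07392517 0.13008963]
[(np.float64(61.5), np.float64(-0.2)), (np.float64(60.0), np.float64(0.1)), (np.float64(58.9), np.float64(-0.1)), (np.float64(57.9), np.float64(-0.2)), (np.float64(56.9), np.float64(1.3)), (np.float64(55.9), np.float64(0.1)), (np.float64(55.1), np.float64(3.0)), (np.float64(55.0), np.float64(20.9))] 5.7333
[-2.51176889  0.99146652 20.603602  ] 5.8833
6.2667
```

FL is sound: 21 N with no sink. On to the others, stopping when one gives.

Run:
```python
from workcell import bot
from h import *
for c in("rl","rr","fr"):
    bot.movel(at(c,.07,.078,.1),velocity=.25)
    L=press(bot,at(c,.07,.078,0),.059,.0495,8);bot.wait(.15);s=bot.state()
    print(c,[(float(a),float(b)) for a,b in L],s["ft_force"][2],s["tool_pos"][2],s["t"])
    z=s["tool_pos"][2]
    bot.movel(at(c,.07,.078,.1),velocity=.2)
    if z<.0528: print("gives",c);break
```

```text
rl [(58.6, -0.9), (57.0, -0.6), (55.9, -0.5), (55.1, 1.4), (54.1, 2.5), (53.1, 2.5), (52.0, 3.2), (51.4, 6.4), (51.1, 14.5)] 15.023770466446738 0.05107598178679104 9.9
gives rl
```

Run:
```python
from workcell import bot
from h import *
import cv2
P=at("rl",.096,.131,.1)
bot.movel(P,velocity=.25)
L=press(bot,P,.072,.0235,12,.0015);bot.wait(.3);s=bot.state()
print([(float(a),float(b)) for a,b in L],s["ft_force"],s["tool_pos"],s["t"])
bot.movel(P,velocity=.2)
f=bot.snapshot("side")["frame"][140:250,200:330]
cv2.imwrite("pics/after.png",cv2.resize(f,None,fx=5,fy=5,interpolation=cv2.INTER_CUBIC))
```

```text
[(71.0, -0.9), (69.0, -0.4), (67.3, -0.4), (65.9, -0.0), (64.4, -0.7), (62.9, -0.6), (61.4, -0.4), (60.1, 0.6), (58.8, 3.6), (56.9, 3.2), (55.3, 1.3), (53.8, 1.7), (52.2, 0.7), (50.7, 1.1), (49.3, 0.2), (47.9, 1.1), (46.3, -0.2), (44.8, -0.4), (43.4, 0.0), (41.9, 0.2), (40.4, 0.3), (38.9, -0.9), (37.5, -1.2), (35.9, 0.5), (34.4, 0.7), (32.9, -0.3), (31.4, 0.3), (29.9, 0.1), (28.4, 0.9), (26.9, 0.4), (26.0, 7.0), (25.6, 17.8)] [-4.91655852 -2.2567903  19.47490765] [0.61781047 0.15516808 0.02560578] 19.4167
```

View pics/after.png

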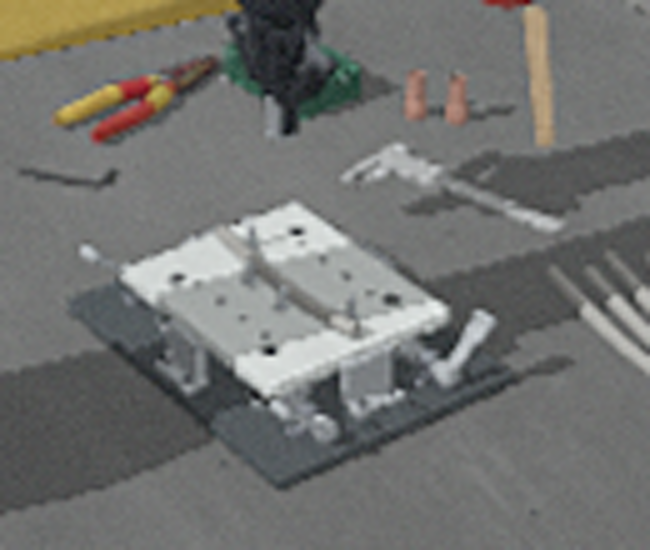

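The RL lever no longer shows above the plate's rear-left edge. FL at (90,252) and rr at (480,330) are still up, and the tube and the things around it are undisturbed. The press ended hard at z = 25.6 mm, which is flat. Now I'll re-check the corner.

Run:
```python
from workcell import bot
from h import *
import cv2
P=at("rl",.07,.078,.1)
bot.movel(P,velocity=.2)
L=press(bot,P,.059,.051,8);bot.wait(.4);s=bot.state()
print([(float(a),float(b)) for a,b in L],s["ft_force"],s["tool_pos"],s["t"])
bot.movel([*P[:2],.25],velocity=.2)
bot.move_pose([.45,.35,.3],Q);print(bot.state()["t"])
f=bot.snapshot("top")["frame"][135:235,205:325]
cv2.imwrite("pics/end.png",cv2.resize(f,None,fx=5,fy=5,interpolation=cv2.INTER_CUBIC))
```

```text
[(58.6, 0.3), (57.0, -0.0), (55.9, 1.2), (55.2, 3.7), (55.0, 14.0)] [-3.15547886 -0.90953156 13.67778481] [0.60190639 0.09838862 0.054994  ] 22.6167
24.8917
```

View pics/end.png

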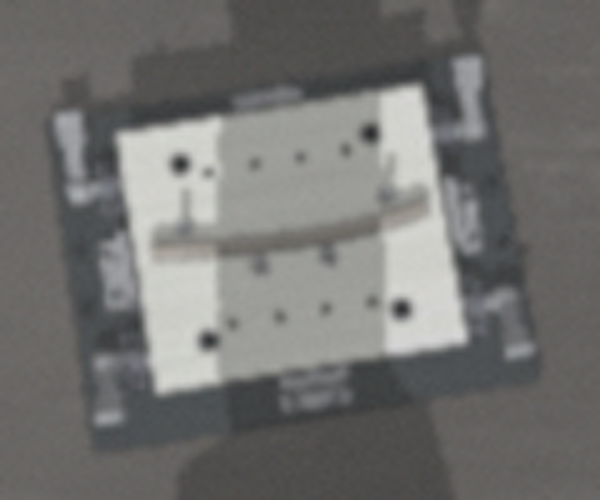

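The final view shows the plate corners unmoved, at about (118,132), (423,88), (467,342) and (157,392). The tube is in place and the RL lever is at (68,130). The corner stood firm at 55.0 mm under 14 N.

```bash
python3 -c "
from workcell import bot
print(bot.job_done())"
```

```text
the job is handed in; nothing more can be done
None
```

The rear left corner was the one that gave (about 4 mm under the fingers; front left was firm, and I did not press the two right corners once it was found); its shim lever is pressed flat, the corner now stands firm at 55.0 mm under 14 N, and the job was handed in at about 25 s.

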